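Lay out the cast vertebrae by size

ROBOT

A 7-joint arm with a two-finger parallel gripper is mounted at the origin on the work surface. World frame = base frame: x ahead of the robot, y to its left, z up, the work surface at z = 0. Lengths are in m, angles in rad, forces in N, time in s.
With the tool pointing down it reaches from about 0.4 to 0.9 m from the base axis. Payload 5.6 kg.
Tool frame: the origin (TCP) lies midway between the tips of the shut fingers; the grasp point (between the pads) lies 19 mm behind it; z points along the fingers, y is the line along which they close (so a half turn about z gives the same grasp; the last joint's range is limited). The gripper opens to 92 mm and grips with 3 to 60 N. Pads are 20 mm wide; open, the fingers measure 128 mm over their backs; the gripper's body (75 mm by 189 mm) begins 69 mm behind the grasp point.
Start: joints at [-1.354, 0.468, -0.012, 1.603, 0.006, 1.071, -0.056], TCP at [0.167, 0.628, 0.215] pointing down, gripper open.
Joint ranges: [-2.53, 2.53], [-0.31, 2.02], [-1.57, 1.55], [0.28, 2.44], [-1.29, 4.43], [0.15, 1.84], [-2.92, 2.92]. Speed limits (rad/s): [2.57, 2.57, 3.14, 3.14, 3.14, 3.14, 3.14].

INTERFACE

Orientations are given as a unit quaternion [w, x, y, z].
In Python, from cell import env gives the robot as it stands.
- The arm moves only by the shell command python3 drive.py 'ROWS' [FORCE]. ROWS is a JSON list of rows, 1 to 8 of them, each written [[dx, dy, dz], [rx, ry, rz], opening]: dx, dy, dz in a scale on which 1.0 is 0.5 m, then a rotation vector rx, ry, rz in fractions of the full range, 1 being pi rad, then the finger opening in m; each row is the pose to reach, as a shift and turn from the pose commanded when the command began, along the tool's axes at that moment; what a row does not reach only later rows make up. A row lasts 1/12 s, in which the tool goes at most 0.0417 m and 0.125 rad, less where a joint would pass 70% of its speed; a pose out of reach is approached as far as the arm can. The fingers move at their own pace and stop on an object; FORCE is the grip in N (left out, the last holds). Time passes only in rows, so rows that do not move let the fingers close. It prints the time, the measured TCP pose, the force, the opening and the grip force at its end. No shift or turn number may pass 1 either way. Input that does not fit is refused with a message, and nothing moves.
- env.get_obs(): the state, without advancing time (a new reading comes with each control period).
- env.read_camera(name): name is "scene" or "top" or "wrist"; returns a dict with "frame" (480x640x3 uint8, blue, green, red), "fx", "fy", "cx", "cy" (pixels), "distortion" ([k1, k2, p1, p2, k3] as OpenCV has them; the pictures are not rectified), "view" (4x4, takes a point from world to camera coordinates). Camera axes: x right, y down, z forward; pixel columns grow to the right and rows downward; lengths in m; the calibration is good to about 2 mm. A picture is of the moment at which its call begins. There is no depth.
- env.close_job(): hands the job in; it is judged then, once.
The state is a dict: "time_s": time; "joints": joint angles; "qd": joint speeds; "effort": joint torques, N m; "position": TCP position; "ee_rot": TCP orientation; "ft_force": force on the tool from outside, world axes, zero at the start; "moment": the same for the moment, N m; "grip_width": finger opening in m; "grasp_force": force on a finger pad.
Only numpy, scipy, OpenCV 4.12 (cv2) and the standard library are available. Lean on these libraries where they do the work, as an engineer would, in place of code of your own. Each camera call takes 0.05 s, during which the arm holds its last target. There are 200 camera calls.

TASK

The largest and the smallest vertebra of this cast tail are already fixed at the two ends of the board. Set the four loose ones on the foam pads between them, one to a pad, so that the column gets steadily smaller from the large end to the small end: each standing upright in the middle of its pad with its length along the row, like the two end ones. The plaster is brittle: set them down gently and do not tip any over.

Things in the scene. Friction and masses are not known exactly. Their poses are not given: they have to be found in the camera images.
- vertebra_58: loose plaster vertebra, largest of the four loose: round waisted body 58 mm across, 42 mm long; two side prongs, 83 mm over their tips; on top an upright flat blade 10.8 mm thick (lip 1 mm thicker), 28 mm long, 67 to 100 mm above the underside: grip across it from above. Stands on two ridges. Origin: centre of underside; z up; x along its length, in the blade's plane. Front and back alike.
- vertebra_50: loose plaster vertebra, second largest of the four loose: round waisted body 50 mm across, 36 mm long; two side prongs, 71 mm over their tips; on top an upright flat blade 10.0 mm thick (lip 1 mm thicker), 24 mm long, 57 to 88 mm above the underside: grip across it from above. Stands on two ridges. Origin: centre of underside; z up; x along its length, in the blade's plane. Front and back alike.
- vertebra_42: loose plaster vertebra, third largest of the four loose: round waisted body 42 mm across, 30 mm long; two side prongs, 60 mm over their tips; on top an upright flat blade 9.2 mm thick (lip 1 mm thicker), 20 mm long, 48 to 76 mm above the underside: grip across it from above. Stands on two ridges. Origin: centre of underside; z up; x along its length, in the blade's plane. Front and back alike.
- vertebra_34: loose plaster vertebra, smallest of the four loose: round waisted body 34 mm across, 24 mm long; two side prongs, 49 mm over their tips; on top an upright flat blade 8.4 mm thick (lip 1 mm thicker), 16 mm long, 39 to 64 mm above the underside: grip across it from above. Stands on two ridges. Origin: centre of underside; z up; x along its length, in the blade's plane. Front and back alike.
- pad_a: one of four like square dark foam pads, 66 x 66 x 10 mm, fixed in a straight row, 80 mm apart, on a pale plywood board 15 mm thick; which name is where in the row changes at each start. Origin: centre of the underside, on the board (the pad's top is 10 mm above it, 25 mm above the table); x along the row.
- pad_b: one of four like square dark foam pads, 66 x 66 x 10 mm, fixed in a straight row, 80 mm apart, on a pale plywood board 15 mm thick; which name is where in the row changes at each start. Origin: centre of the underside, on the board (the pad's top is 10 mm above it, 25 mm above the table); x along the row.
- pad_c: one of four like square dark foam pads, 66 x 66 x 10 mm, fixed in a straight row, 80 mm apart, on a pale plywood board 15 mm thick; which name is where in the row changes at each start. Origin: centre of the underside, on the board (the pad's top is 10 mm above it, 25 mm above the table); x along the row.
- pad_d: one of four like square dark foam pads, 66 x 66 x 10 mm, fixed in a straight row, 80 mm apart, on a pale plywood board 15 mm thick; which name is where in the row changes at each start. Origin: centre of the underside, on the board (the pad's top is 10 mm above it, 25 mm above the table); x along the row.
- end_large: cast of the same kind, 66 mm across, the largest of all, already fixed upright on a pad of its own at one end of the row, about 80 mm beyond the last free pad; 113 mm tall, 48 mm long. Origin: centre of its underside, 25 mm above the table; x along the row. Which end it is at changes.
- end_small: cast of the same kind, 26 mm across, the smallest of all, already fixed upright on a pad of its own at the other end of the row; 52 mm tall, 19 mm long. Origin: centre of its underside, 25 mm above the table; x along the row.

How it is judged:
At the end, for the whole second after the job is handed in: The four loose vertebrae stand released and at rest, upright (within 8 degrees), each on its own pad with its centre within 13 mm of the pad's centre and its length along the row (within 15 degrees, either way round), in falling order of size from the large fixed vertebra to the small one (horizontal distance between vertebra_58 and end_large between 0.055 and 0.105 m and (horizontal distance between vertebra_58 and pad_a below 0.013 m or horizontal distance between vertebra_58 and pad_b below 0.013 m or horizontal distance between vertebra_58 and pad_c below 0.013 m or horizontal distance between vertebra_58 and pad_d below 0.013 m) and height (world z) of vertebra_58 between 0.02 and 0.03 m and angle between each of vertebra_58, vertebra_50, vertebra_42, vertebra_34's own z axis and vertical below 0.15 rad and angle between the x axis of each of vertebra_58, vertebra_50, vertebra_42, vertebra_34 and the x axis of end_large, either way round below 0.26 rad and linear speed of each of vertebra_58, vertebra_50, vertebra_42, vertebra_34 below 0.01 m/s and angular speed of each of vertebra_58, vertebra_50, vertebra_42, vertebra_34 below 0.1 rad/s and horizontal distance between vertebra_50 and end_large between 0.135 and 0.185 m and (horizontal distance between vertebra_50 and pad_a below 0.013 m or horizontal distance between vertebra_50 and pad_b below 0.013 m or horizontal distance between vertebra_50 and pad_c below 0.013 m or horizontal distance between vertebra_50 and pad_d below 0.013 m) and height (world z) of vertebra_50 between 0.02 and 0.03 m and horizontal distance between vertebra_42 and end_large between 0.215 and 0.265 m and (horizontal distance between vertebra_42 and pad_a below 0.013 m or horizontal distance between vertebra_42 and pad_b below 0.013 m or horizontal distance between vertebra_42 and pad_c below 0.013 m or horizontal distance between vertebra_42 and pad_d below 0.013 m) and height (world z) of vertebra_42 between 0.02 and 0.03 m and horizontal distance between vertebra_34 and end_large between 0.295 and 0.345 m and (horizontal distance between vertebra_34 and pad_a below 0.013 m or horizontal distance between vertebra_34 and pad_b below 0.013 m or horizontal distance between vertebra_34 and pad_c below 0.013 m or horizontal distance between vertebra_34 and pad_d below 0.013 m) and height (world z) of vertebra_34 between 0.02 and 0.03 m); the robot touches nothing.
It fails at once if a loose vertebra is tipped over (leans more than 35 degrees) (angle between any of vertebra_58, vertebra_50, vertebra_42, vertebra_34's own z axis and vertical above 0.61 rad).
It fails at once if a vertebra is dropped or thrown (moves faster than 0.5 m/s, a fall of 13 mm, out of the fingers) ((linear speed of vertebra_58 above 0.5 m/s and contact force between vertebra_58 and the fingers below 0.5 N) or (linear speed of vertebra_50 above 0.5 m/s and contact force between vertebra_50 and the fingers below 0.5 N) or (linear speed of vertebra_42 above 0.5 m/s and contact force between vertebra_42 and the fingers below 0.5 N) or (linear speed of vertebra_34 above 0.5 m/s and contact force between vertebra_34 and the fingers below 0.5 N)).
It also fails if it takes over 115 s, if anything falls off the work surface, if the arm or the gripper's body presses on something with over 40 N, if the wrist force passes 120 N, or if a joint passes its speed limit or range.

## Working session

There is one attempt and no reset: what is moved stays moved. The work goes in short steps, Python scripts to look and compute and a shell command to move; the robot and the scene stay as the last step left them, time stands still between calls to the robot, and variables do not carry over. Pictures are saved under pics/ and viewed, at most 14 in all, crops included, and the job is handed in when it is done.

```bash
ls; mkdir -p pics; python3 - <<'E'
from cell import env
import cv2
for n in ("top","scene"):
    r=env.read_camera(n); cv2.imwrite(f"pics/{n}0.png",r["frame"])
    print(n,r["fx"],r["cx"],r["cy"],r["distortion"],r["view"])
o=env.get_obs();print(o["time_s"],o["position"],o["ee_rot"],o["grip_width"])
E
```

```text
cell.py
drive.py
pics
top 460.8408904306315 322.04474046624307 236.01991195154858 [-0.12288041  0.          0.          0.          0.        ] [[ 3.06388400e-03 -9.99995166e-01 -5.29541459e-04  5.61851306e-03]
 [-9.88131869e-01 -2.94620883e-03 -1.53579720e-01  5.43394784e-01]
 [ 1.53577417e-01  9.93807237e-04 -9.88136119e-01  6.95935329e-01]
 [ 0.00000000e+00  0.00000000e+00  0.00000000e+00  1.00000000e+00]]
scene 453.6599240419505 316.0683494200206 240.6193260989805 [-0.10328825  0.          0.          0.          0.        ] [[-0.59109761  0.80645925 -0.01506961  0.33824762]
 [ 0.55071318  0.38985606 -0.7380564  -0.26585099]
 [-0.58933743 -0.44456241 -0.67457072  1.04969216]
 [ 0.          0.          0.          1.        ]]
0.1 [0.1668785  0.62765718 0.21372079] [-6.17946679e-05  1.29563663e-01  9.91570772e-01 -8.11124889e-04] 0.09205015047982931
```

View pics/top0.png

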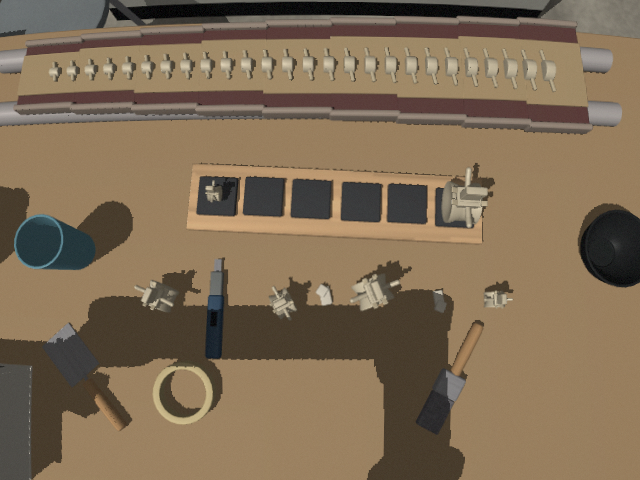

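View pics/scene0.png

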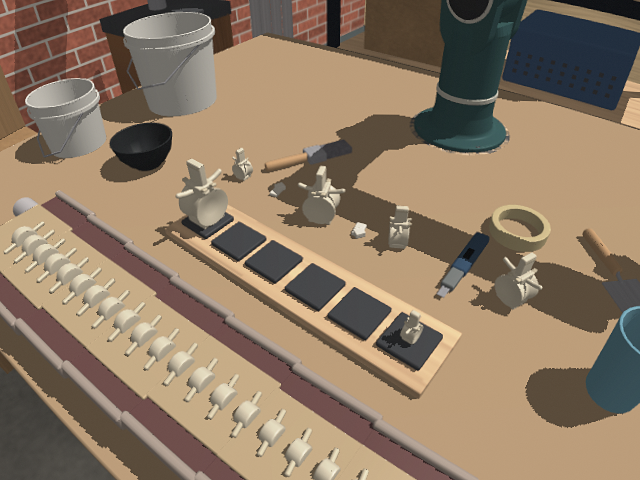

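The large end is at the right, about (463,200), with the small one at (214,192). The loose ones are at (157,295), (281,303), (373,292) and (497,299) in the top view. Next I'll measure the pads and enlarge the loose vertebrae.

```bash
cat > h.py <<'E'
import numpy as np, cv2
from cell import env
def K(r): return np.array([[r["fx"],0,r["cx"]],[0,r["fy"],r["cy"]],[0,0,1]])
def ray(r,uv):
    p=cv2.undistortPoints(np.array(uv,float).reshape(-1,1,2),K(r),np.array(r["distortion"]))[:,0]
    V=np.array(r["view"]);R=V[:3,:3];c=-R.T@V[:3,3]
    return c,np.c_[p,np.ones(len(p))]@R
def onz(r,uv,z):
    c,d=ray(r,uv); return c+d*((z-c[2])/d[:,2])[:,None]
def proj(r,P):
    V=np.array(r["view"]);return cv2.projectPoints(np.array(P,float).reshape(-1,1,3),cv2.Rodrigues(V[:3,:3])[0],V[:3,3],K(r),np.array(r["distortion"]))[0][:,0]
E
python3 - <<'E'
from h import *
r=env.read_camera("top");f=r["frame"]
m=(f.max(2)<60).astype(np.uint8)
roi=np.zeros_like(m);roi[165:245,185:490]=1
n,l,s,c=cv2.connectedComponentsWithStats(m*roi)
for i in range(1,n):
    if s[i,4]>400:
        ct=cv2.findContours((l==i).astype(np.uint8),0,1)[0][0]
        b=cv2.minAreaRect(onz(r,ct[:,0],.025)[:,:2].astype(np.float32)); print(s[i,4],c[i],b)
C=[]
for u,v in [(157,295),(281,301),(373,292),(497,299)]:
    C.append(cv2.resize(f[v-26:v+26,u-32:u+32],None,fx=6,fy=6,interpolation=cv2.INTER_CUBIC))
cv2.imwrite("pics/c0.png",np.vstack([np.hstack(C[:2]),np.hstack(C[2:])]))
s=env.read_camera("scene")["frame"]
C=[cv2.resize(s[v-39:v+39,u-48:u+48],None,fx=4,fy=4,interpolation=cv2.INTER_CUBIC) for u,v in [(515,280),(400,227),(321,195),(241,165)]]
cv2.imwrite("pics/c1.png",cv2.resize(np.vstack([np.hstack(C[:2]),np.hstack(C[2:])]),(738,600)))
E
```

```text
456 [224.89692982 187.66008772] ((0.6146769523620605, 0.18275852501392365), (0.06514988839626312, 0.06473235785961151), 87.07670593261719)
413 [268.38498789 187.89346247] ((0.6136574745178223, 0.10495083034038544), (0.06458955258131027, 0.06458420306444168), 87.18136596679688)
490 [366.49795918 193.8       ] ((0.6045249104499817, -0.057513877749443054), (0.0626208633184433, 0.06453415006399155), 87.3539047241211)
654 [411.44342508 197.8470948 ] ((0.6022209525108337, -0.13474348187446594), (0.06254002451896667, 0.06473661959171295), 87.9509048461914)
```

View pics/c0.png

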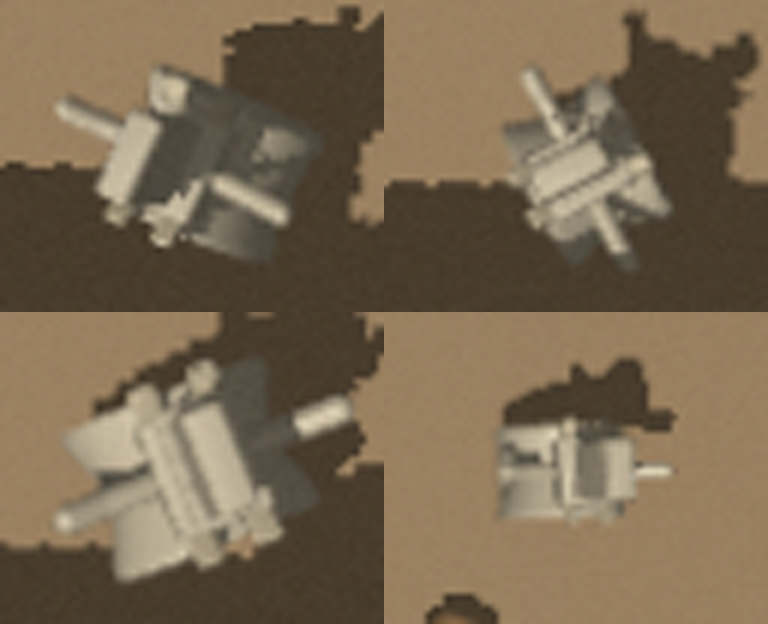

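View pics/c1.png

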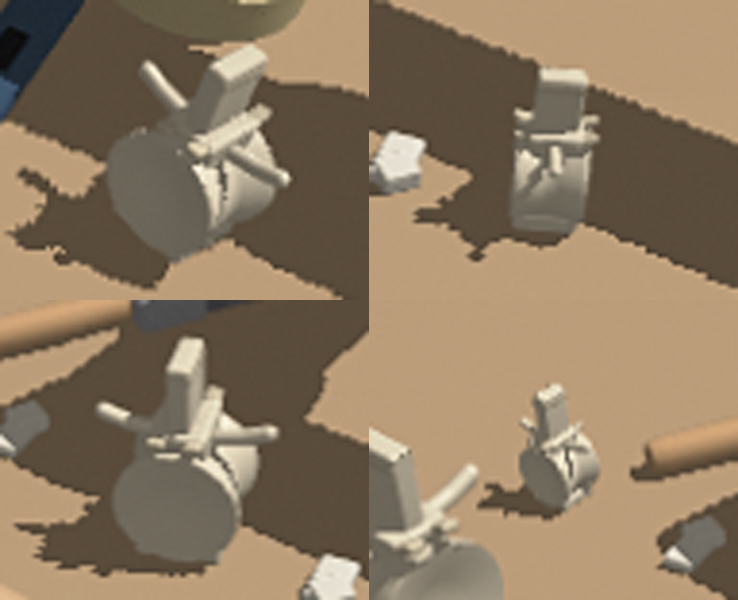

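The blade tops are clear in both views, so I'll triangulate them (their heights identify the sizes) and redo the pads with a better mask.

```bash
python3 - <<'E'
from h import *
r=env.read_camera("top");s=env.read_camera("scene");f=r["frame"]
m=(f.max(2)<95).astype(np.uint8)
roi=np.zeros_like(m);roi[170:232,192:480]=1
m=cv2.morphologyEx(m*roi,cv2.MORPH_OPEN,np.ones((5,5)))
n,l,st,c=cv2.connectedComponentsWithStats(m)
P=[]
for i in range(1,n):
    if st[i,4]>300:
        ct=max(cv2.findContours((l==i).astype(np.uint8),0,1)[0],key=cv2.contourArea)
        b=cv2.minAreaRect(onz(r,ct[:,0],.025)[:,:2].astype(np.float32)); print(st[i],np.round(b[0],4),np.round(b[1],4),round(b[2],1))
o=[(125,269),(249,275),(341,266),(465,273)]
Q=[[(132,108),(161,116),(129,203),(97,192)],[(144,172),(213,137),(224,165),(156,203)],[(183,103),(217,88),(257,185),(222,201)],[(226,128),(251,128),(251,188),(226,188)]]
S=[(530.2,256.6),(402.2,207.5),(321.6,168.2),(240.1,148.9)]
for oo,q,sc in zip(o,Q,S):
    q=(np.array(q)+.5)/6-.5+oo
    c1,d1=ray(r,q.mean(0));c2,d2=ray(s,sc);d1=d1[0];d2=d2[0]
    t=np.linalg.lstsq(np.c_[d1,-d2],c2-c1,rcond=None)[0]
    a=c1+t[0]*d1;b=c2+t[1]*d2
    h=min([.1,.088,.076,.064],key=lambda z:abs(z-(a+b)[2]/2))
    w=onz(r,q,h)[:,:2]; br=cv2.minAreaRect(w.astype(np.float32))
    print(np.round((a+b)/2,4),"gap",round(np.linalg.norm(a-b),4),"h",h,"ctr",np.round(w.mean(0),4),np.round(br[1],4),round(br[2],1), "base px",np.round(proj(r,[*w.mean(0),0])[0],1))
    for e in np.roll(w,-1,0)-w: print("   edge",np.round(np.hypot(*e),4),round(np.degrees(np.arctan2(e[1],e[0])),1))
E
```

```text
[ 197  176   43   40 1323] [0.6143 0.1819] [0.0687 0.0659] 87.3
[ 243  177   42   39 1530] [0.6134 0.1047] [0.0671 0.0656] 87.5
[ 291  179   42   40 1539] [0.6091 0.0249] [0.0673 0.0654] 87.2
[ 341  182   41   40 1537] [ 0.6043 -0.0577] [0.0665 0.0655] 87.3
[ 387  184   40   40 1501] [ 0.6018 -0.1337] [0.0652 0.0656] 87.4
[0.4465 0.2723 0.087 ] gap 0.0017 h 0.088 ctr [0.4467 0.2711] [0.0088 0.0232] 71.6 base px [165.6 295.9]
   edge 0.0079 -103.9
   edge 0.023 161.6
   edge 0.0088 73.0
   edge 0.0226 -20.9
[0.4369 0.0708 0.0738] gap 0.0009 h 0.076 ctr [0.4367 0.071 ] [0.0083 0.02  ] 27.2 base px [283.5 303.3]
   edge 0.0193 -62.8
   edge 0.0075 -157.8
   edge 0.0194 119.5
   edge 0.0083 22.1
[ 0.4556 -0.0726  0.1028] gap 0.0005 h 0.1 ctr [ 0.4558 -0.0732] [0.0256 0.0094] 21.9 base px [370.1 291.9]
   edge 0.0091 -66.4
   edge 0.0253 -158.1
   edge 0.0094 114.2
   edge 0.0254 21.3
[ 0.4418 -0.2765  0.0633] gap 0.0004 h 0.064 ctr [ 0.4419 -0.2765] [0.0068 0.0157] 87.5 base px [489.8 299.7]
   edge 0.0068 -90.6
   edge 0.0155 177.4
   edge 0.0067 89.3
   edge 0.0155 -2.5
```

```bash
python3 - <<'E'
from h import *
r=env.read_camera("top");s=env.read_camera("scene")
def tri(a,b):
    c1,d1=ray(r,a);c2,d2=ray(s,b);d1=d1[0];d2=d2[0]
    t=np.linalg.lstsq(np.c_[d1,-d2],c2-c1,rcond=None)[0]
    a=c1+t[0]*d1;b=c2+t[1]*d2;print(np.round((a+b)/2,4),np.round(np.linalg.norm(a-b),4))
T=lambda x,y,o:((x+.5)/6-.5+o[0],(y+.5)/6-.5+o[1])
S=lambda x,y,o:(x/3.844+o[0],y/3.844+o[1])
tri(T(65,210,(341,266)),S(275,132,(273,156)));tri(T(65,210,(341,266)),S(103,108,(273,156)))
tri(T(345,98,(341,266)),S(103,108,(273,156)));tri(T(345,98,(341,266)),S(275,132,(273,156)))
tri(T(63,107,(125,269)),S(147,67,(467,241)));tri(T(63,107,(125,269)),S(285,182,(467,241)))
tri(T(282,215,(125,269)),S(285,182,(467,241)));tri(T(282,215,(125,269)),S(147,67,(467,241)))
E
```

```text
[ 0.4401 -0.0371  0.0636] 0.0017
[ 0.4626 -0.0667  0.076 ] 0.074
[ 0.4688 -0.1096  0.0636] 0.0005
[ 0.4521 -0.0736  0.0668] 0.0778
[0.4658 0.2639 0.0979] 0.0422
[0.4598 0.3032 0.054 ] 0.0
[0.4263 0.2814 0.01  ] 0.0485
[0.4326 0.2417 0.055 ] 0.0006
```

```bash
cat > go.py <<'E'
import sys,numpy as np
from scipy.spatial.transform import Rotation as R
from cell import env
x,y,z,a=map(float,sys.argv[1:5]);o=env.get_obs()
Q=R.from_quat(np.roll(o["ee_rot"],-1));a=np.radians(a)
T=R.from_matrix(np.c_[[np.cos(a),np.sin(a),0],[np.sin(a),-np.cos(a),0],[0,0,-1]])
print("d",np.round(Q.inv().apply(np.array([x,y,z])-o["position"]),4),"rv",np.round((Q.inv()*T).as_rotvec(),3),"pos",np.round(o["position"],4),"w",round(o["grip_width"],4),"F",np.round(o["grasp_force"],1),np.round(o["ft_force"],1))
E
python3 go.py .4466 .2718 .15 160.4
```

```text
d [-0.3618 -0.2725  0.0645] rv [-0.     0.     0.082] pos [0.167  0.6281 0.2144] w 0.0919 F 0.0 [-0.1  0.5 -0.1]
```

The rows are not in the units I measure in: shifts go in shares of 0.5 m and turns go in shares of pi rad. I convert before sending: -0.3618 m / 0.5 = -0.7236, -0.2725 m / 0.5 = -0.545, 0.082 rad / 3.1416 = 0.0261.

```bash
python3 drive.py '[[[-0.36, -0.272, 0], [0, 0, 0.0127], 0.06], [[-0.36, -0.272, 0], [0, 0, 0.0127], 0.06], [[-0.36, -0.272, 0], [0, 0, 0.0127], 0.06], [[-0.7236, -0.545, 0], [0, 0, 0.0261], 0.06], [[-0.7236, -0.545, 0], [0, 0, 0.0261], 0.06], [[-0.7236, -0.545, 0], [0, 0, 0.0261], 0.06], [[-0.7236, -0.545, 0], [0, 0, 0.0261], 0.06], [[-0.7236, -0.545, 0], [0, 0, 0.0261], 0.06]]' 15
python3 go.py .4466 .2718 .15 160.4
```

```text
time_s: 1.07
position: [0.3737, 0.3642, 0.215]
ee_rot: [0.0, 0.17, 0.985, 0.0]
ft_force: [1.0, -0.2, -0.1]
grip_width: 0.0599
grasp_force: 0.0
d [-0.0996 -0.0627  0.0649] rv [0.001 0.    0.   ] pos [0.3737 0.3642 0.215 ] w 0.0599 F 0.0 [ 1.  -0.2 -0.1]
```

Converted, -0.1 m / 0.5 = -0.2, -0.08 m / 0.5 = -0.16.

```bash
python3 drive.py '[[[-0.08, -0.05, 0], [0, 0, 0], 0.06], [[-0.16, -0.1, 0.04], [0, 0, 0], 0.06], [[-0.2, -0.126, 0.1], [0, 0, 0], 0.06], [[-0.2, -0.126, 0.13], [0, 0, 0], 0.06], [[-0.2, -0.126, 0.13], [0, 0, 0], 0.06], [[-0.2, -0.126, 0.13], [0, 0, 0], 0.06]]'
python3 go.py .4466 .2718 .062 160.4
python3 -c "
from h import *
r=env.read_camera('wrist');cv2.imwrite('pics/w1.png',r['frame'])"
```

```text
time_s: 1.57
position: [0.4453, 0.2728, 0.1492]
ee_rot: [-0.001, 0.17, 0.985, -0.001]
ft_force: [0.2, 0.1, 0.5]
grip_width: 0.0598
grasp_force: 0.0
d [-0.0017 -0.0004  0.0871] rv [-0.002 -0.001 -0.001] pos [0.4453 0.2728 0.1492] w 0.0598 F 0.0 [0.2 0.1 0.5]
```

View pics/w1.png

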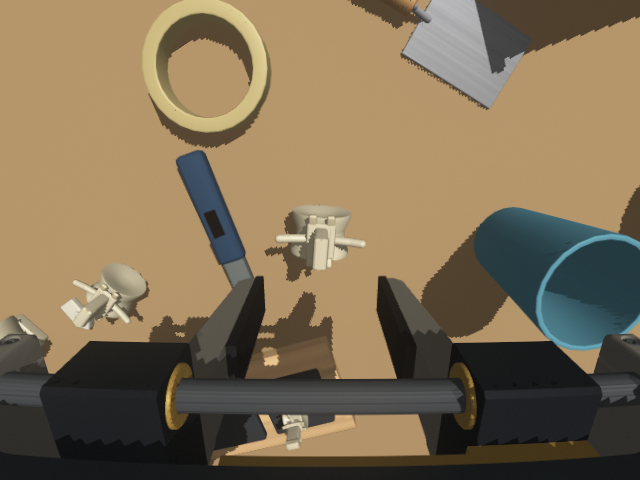

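The wrist view shows the blade at (320,245), lined up midway between the fingers (262 and 380). I'll descend and grip.

Converted, 0.087 m / 0.5 = 0.174, 0.075 m / 0.5 = 0.15.

```bash
python3 drive.py '[[[-0.003, 0, 0.06], [0, 0, 0], 0.06], [[-0.003, 0, 0.11], [0, 0, 0], 0.06], [[-0.003, 0, 0.15], [0, 0, 0], 0.06], [[-0.003, 0, 0.174], [0, 0, 0], 0.06], [[-0.003, 0, 0.174], [0, 0, 0], 0.06], [[-0.003, 0, 0.174], [0, 0, 0], 0.06]]'
python3 drive.py '[[[0, 0, 0], [0, 0, 0], 0.02], [[0, 0, 0], [0, 0, 0], 0.005], [[0, 0, 0], [0, 0, 0], 0.0], [[0, 0, 0], [0, 0, 0], 0.0], [[0, 0, 0], [0, 0, 0], 0.0], [[0, 0, 0], [0, 0, 0], 0]]' 20
python3 go.py .4466 .2718 .15 160.4
```

```text
time_s: 2.12
position: [0.4471, 0.2745, 0.0636]
ee_rot: [0.0, 0.169, 0.986, 0.001]
ft_force: [-0.8, -0.6, 1.5]
grip_width: 0.0597
grasp_force: 0.0
time_s: 2.62
position: [0.4474, 0.2726, 0.0629]
ee_rot: [0.0, 0.17, 0.985, 0.0]
ft_force: [-0.7, 0.2, 0.2]
grip_width: 0.0221
grasp_force: 0.0
d [ 0.0005 -0.001  -0.0871] rv [0.001 0.    0.   ] pos [0.4474 0.2726 0.0629] w 0.0221 F 0.0 [-0.7  0.2  0.2]
```

Converted, -0.08 m / 0.5 = -0.16, -0.06 m / 0.5 = -0.12.

```bash
python3 drive.py '[[[0, 0, 0], [0, 0, 0], 0], [[0, 0, 0], [0, 0, 0], 0], [[0, 0, 0], [0, 0, 0], 0], [[0, 0, 0], [0, 0, 0], 0], [[0, 0, 0], [0, 0, 0], 0]]' 
python3 drive.py '[[[0, 0, -0.02], [0, 0, 0], 0], [[0, 0, -0.06], [0, 0, 0], 0], [[0, 0, -0.12], [0, 0, 0], 0], [[0, 0, -0.16], [0, 0, 0], 0], [[0, 0, -0.16], [0, 0, 0], 0], [[0, 0, -0.16], [0, 0, 0], 0]]' 
python3 go.py .6048 -.0566 .145 87.2
```

```text
time_s: 3.03
position: [0.4473, 0.2725, 0.0626]
ee_rot: [0.0, 0.17, 0.985, -0.0]
ft_force: [-0.6, -1.0, 1.2]
grip_width: 0.0093
grasp_force: 20.0
time_s: 3.53
position: [0.4477, 0.273, 0.1439]
ee_rot: [0.001, 0.17, 0.985, 0.001]
ft_force: [0.4, 0.6, -0.6]
grip_width: 0.0101
grasp_force: 20.0
d [-0.2584 -0.2579 -0.0014] rv [ 0.003 -0.     1.278] pos [0.4477 0.273  0.1439] w 0.0101 F 20.0 [ 0.4  0.6 -0.6]
```

Converted, -0.2 m / 0.5 = -0.4, -0.175 m / 0.5 = -0.35, 0.94 rad / 3.1416 = 0.2992.

```bash
python3 drive.py '[[[-0.04, -0.04, 0], [0, 0, 0.0318], 0], [[-0.1, -0.1, 0], [0, 0, 0.07], 0], [[-0.15, -0.15, 0], [0, 0, 0.1082], 0], [[-0.2, -0.2, 0], [0, 0, 0.1464], 0], [[-0.25, -0.25, 0], [0, 0, 0.1846], 0], [[-0.3, -0.3, 0], [0, 0, 0.2228], 0], [[-0.35, -0.35, 0], [0, 0, 0.261], 0], [[-0.4, -0.4, 0], [0, 0, 0.2992], 0]]' 
python3 go.py .6048 -.0566 .145 87.2
```

```text
time_s: 4.2
position: [0.5679, 0.0154, 0.1412]
ee_rot: [-0.001, 0.6, 0.8, -0.001]
ft_force: [1.0, -0.5, -2.0]
grip_width: 0.0101
grasp_force: 20.0
d [-0.0794  0.0153 -0.0039] rv [-0.003  0.     0.332] pos [0.5679 0.0154 0.1412] w 0.0101 F 20.0 [ 1.  -0.5 -2. ]
```

Converted, -0.079 m / 0.5 = -0.158, -0.07 m / 0.5 = -0.14, 0.335 rad / 3.1416 = 0.1066.

```bash
python3 drive.py '[[[-0.06, 0.01, 0], [0, 0, 0.0382], 0], [[-0.11, 0.02, 0], [0, 0, 0.0732], 0], [[-0.14, 0.028, 0], [0, 0, 0.0955], 0], [[-0.158, 0.031, 0], [0, 0, 0.1066], 0], [[-0.158, 0.031, 0], [0, 0, 0.1066], 0], [[-0.158, 0.031, 0], [0, 0, 0.1066], 0], [[-0.158, 0.031, 0], [0, 0, 0.1066], 0]]' 
python3 go.py .6048 -.0566 .0885 87.2
python3 -c "
from h import *
r=env.read_camera('top');f=r['frame'];cv2.imwrite('pics/t2.png',cv2.resize(f[150:330,240:480],None,fx=3,fy=3))"
```

```text
time_s: 4.78
position: [0.6052, -0.0525, 0.1419]
ee_rot: [-0.001, 0.722, 0.692, -0.0]
ft_force: [-0.5, 0.8, -0.3]
grip_width: 0.0099
grasp_force: 20.0
d [-0.0041 -0.0001  0.0534] rv [-0.002 -0.001  0.006] pos [ 0.6052 -0.0525  0.1419] w 0.0099 F 20.0 [-0.5  0.8 -0.3]
```

View pics/t2.png

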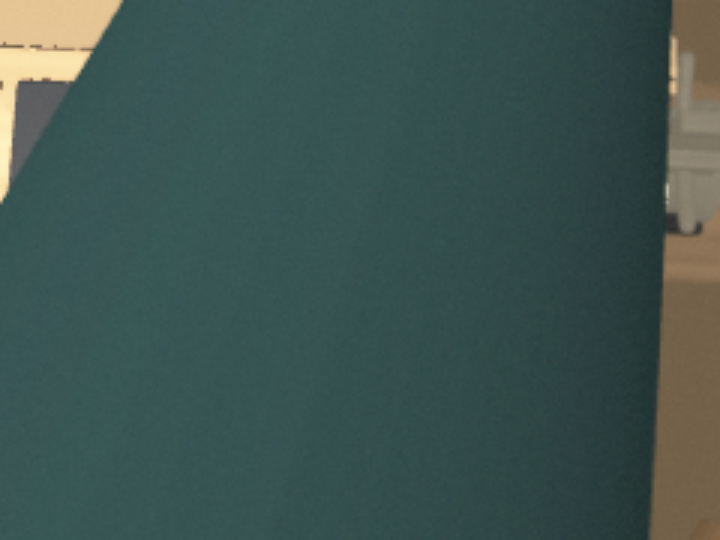

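The arm hides the view, as expected. I'll lower slowly by force.

Converted, 0.05 m / 0.5 = 0.1, 0.046 m / 0.5 = 0.092, 0.005 rad / 3.1416 = 0.0016.

```bash
python3 drive.py '[[[-0.004, 0, 0.02], [0, 0, 0.0016], 0], [[-0.008, 0, 0.05], [0, 0, 0.0016], 0], [[-0.008, 0, 0.076], [0, 0, 0.0016], 0], [[-0.008, 0, 0.092], [0, 0, 0.0016], 0], [[-0.008, 0, 0.1], [0, 0, 0.0016], 0], [[-0.008, 0, 0.1], [0, 0, 0.0016], 0], [[-0.008, 0, 0.1], [0, 0, 0.0016], 0], [[-0.008, 0, 0.1], [0, 0, 0.0016], 0]]' 
python3 drive.py '[[[0, 0, 0.003], [0, 0, 0], 0], [[0, 0, 0.006], [0, 0, 0], 0], [[0, 0, 0.006], [0, 0, 0], 0], [[0, 0, 0.006], [0, 0, 0], 0]]'
python3 go.py .6048 -.0566 .0885 87.2
```

```text
time_s: 5.5
position: [0.6063, -0.0583, 0.0931]
ee_rot: [0.0, 0.725, 0.689, 0.0]
ft_force: [0.0, 0.2, -0.9]
grip_width: 0.0101
grasp_force: 20.0
time_s: 5.83
position: [0.6058, -0.0582, 0.0897]
ee_rot: [0.0, 0.725, 0.689, 0.0]
ft_force: [-0.7, 0.8, -0.6]
grip_width: 0.0096
grasp_force: 20.0
d [ 0.0016 -0.0011  0.0012] rv [ 0.    -0.    -0.002] pos [ 0.6058 -0.0582  0.0897] w 0.0096 F 20.0 [-0.7  0.8 -0.6]
```

Converted, 0.0015 m / 0.5 = 0.003, 0.001 m / 0.5 = 0.002.

```bash
for i in 1; do python3 drive.py '[[[0.003, 0, 0.002], [0, 0, 0], 0], [[0.003, 0, 0.002], [0, 0, 0], 0]]' ; python3 drive.py '[[[0, 0, 0.002], [0, 0, 0], 0], [[0, 0, 0.002], [0, 0, 0], 0]]' ;python3 drive.py '[[[0, 0, 0.002], [0, 0, 0], 0], [[0, 0, 0.002], [0, 0, 0], 0]]'; done
```

```text
time_s: 6.0
position: [0.6059, -0.0563, 0.0885]
ee_rot: [-0.0, 0.725, 0.689, 0.0]
ft_force: [0.1, 0.4, -1.5]
grip_width: 0.0098
grasp_force: 20.0
time_s: 6.17
position: [0.606, -0.0566, 0.0877]
ee_rot: [0.0, 0.725, 0.689, 0.0]
ft_force: [1.1, 0.1, -0.9]
grip_width: 0.0098
grasp_force: 20.0
time_s: 6.33
position: [0.6062, -0.0568, 0.0876]
ee_rot: [-0.0, 0.725, 0.689, 0.0]
ft_force: [-1.6, 0.6, 6.9]
grip_width: 0.0097
grasp_force: 20.0
```

Contact, at the expected height (7 N). I'll open, rise, and work out the way to 42.

Converted, -0.08 m / 0.5 = -0.16, -0.05 m / 0.5 = -0.1.

```bash
python3 drive.py '[[[0, 0, 0], [0, 0, 0], 0.015], [[0, 0, 0], [0, 0, 0], 0.02], [[0, 0, 0], [0, 0, 0], 0.03], [[0, 0, 0], [0, 0, 0], 0.05], [[0, 0, 0], [0, 0, 0], 0.05], [[0, 0, 0], [0, 0, 0], 0.05]]'
python3 drive.py '[[[0, 0, -0.04], [0, 0, 0], 0.05], [[0, 0, -0.1], [0, 0, 0], 0.05], [[0, 0, -0.16], [0, 0, 0], 0.05], [[0, 0, -0.16], [0, 0, 0], 0.05], [[0, 0, -0.16], [0, 0, 0], 0.05]]'
python3 go.py .4367 .0709 .14 118.4
```

```text
time_s: 6.83
position: [0.6059, -0.0567, 0.0865]
ee_rot: [-0.0, 0.725, 0.689, -0.0]
ft_force: [0.3, -0.1, -1.4]
grip_width: 0.0441
grasp_force: 0.0
time_s: 7.25
position: [0.6071, -0.0568, 0.1683]
ee_rot: [0.001, 0.725, 0.689, 0.002]
ft_force: [0.2, 0.0, 0.5]
grip_width: 0.0502
grasp_force: 0.0
d [ 0.1188 -0.1768  0.0278] rv [ 0.004  0.    -0.547] pos [ 0.6071 -0.0568  0.1683] w 0.0502 F 0.0 [0.2 0.  0.5]
```

Converted, -0.1768 m / 0.5 = -0.3536, -0.16 m / 0.5 = -0.32, -0.547 rad / 3.1416 = -0.1741.

```bash
python3 drive.py '[[[0.04, -0.06, 0], [0, 0, -0.0318], 0.05], [[0.09, -0.13, 0], [0, 0, -0.0637], 0.05], [[0.13, -0.2, 0], [0, 0, -0.1019], 0.05], [[0.18, -0.26, 0], [0, 0, -0.1337], 0.05], [[0.22, -0.32, 0.02], [0, 0, -0.1592], 0.05], [[0.2376, -0.3536, 0.056], [0, 0, -0.1741], 0.05], [[0.2376, -0.3536, 0.056], [0, 0, -0.1741], 0.05], [[0.2376, -0.3536, 0.056], [0, 0, -0.1741], 0.05]]'
python3 drive.py '[[[0, 0, 0], [0, 0, 0], 0.05], [[0, 0, 0], [0, 0, 0], 0.05]]'
python3 go.py .4367 .0709 .053 118.4
python3 -c "
from h import *
r=env.read_camera('wrist');cv2.imwrite('pics/w3.png',r['frame'])"
```

```text
time_s: 7.92
position: [0.4338, 0.0712, 0.1375]
ee_rot: [-0.001, 0.511, 0.859, -0.001]
ft_force: [-0.4, 0.4, 0.8]
grip_width: 0.0501
grasp_force: 0.0
time_s: 8.08
position: [0.4368, 0.0701, 0.1389]
ee_rot: [0.001, 0.513, 0.858, 0.0]
ft_force: [-0.2, -0.9, -0.4]
grip_width: 0.05
grasp_force: 0.0
d [0.0008 0.0002 0.0859] rv [ 0.001  0.001 -0.002] pos [0.4368 0.0701 0.1389] w 0.05 F 0.0 [-0.2 -0.9 -0.4]
```

View pics/w3.png

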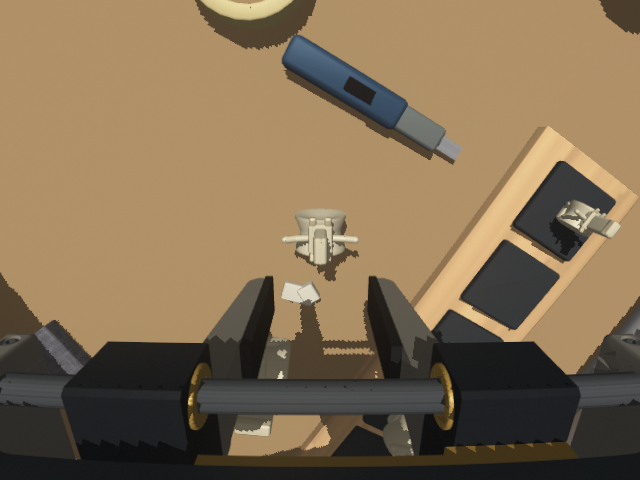

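The blade sits at (320,245), centred between the fingers and aligned. I'll descend and grip.

Converted, 0.086 m / 0.5 = 0.172, 0.075 m / 0.5 = 0.15.

```bash
python3 drive.py '[[[0, 0, 0.06], [0, 0, 0], 0.05], [[0, 0, 0.11], [0, 0, 0], 0.05], [[0, 0, 0.15], [0, 0, 0], 0.05], [[0, 0, 0.172], [0, 0, 0], 0.05], [[0, 0, 0.172], [0, 0, 0], 0.05], [[0, 0, 0.172], [0, 0, 0], 0.03], [[0, 0, 0.172], [0, 0, 0], 0.02], [[0, 0, 0.172], [0, 0, 0], 0.015]]' 15
python3 drive.py '[[[0, 0, 0], [0, 0, 0], 0], [[0, 0, 0], [0, 0, 0], 0], [[0, 0, 0], [0, 0, 0], 0], [[0, 0, 0], [0, 0, 0], 0], [[0, 0, 0], [0, 0, 0], 0], [[0, 0, 0], [0, 0, 0], 0]]' 20
python3 drive.py '[[[0, 0, -0.02], [0, 0, 0], 0], [[0, 0, -0.06], [0, 0, 0], 0], [[0, 0, -0.12], [0, 0, 0], 0], [[0, 0, -0.16], [0, 0, 0], 0], [[0, 0, -0.16], [0, 0, 0], 0], [[0, 0, -0.16], [0, 0, 0], 0]]' 
python3 go.py .6091 .0247 .134 87.2
```

```text
time_s: 8.8
position: [0.4364, 0.0709, 0.0535]
ee_rot: [0.001, 0.512, 0.859, 0.001]
ft_force: [-0.4, -0.2, 1.0]
grip_width: 0.0323
grasp_force: 0.0
time_s: 9.3
position: [0.4357, 0.0711, 0.0529]
ee_rot: [0.0, 0.512, 0.859, 0.0]
ft_force: [-1.3, -0.8, 4.8]
grip_width: 0.0092
grasp_force: 20.0
time_s: 9.8
position: [0.4358, 0.0712, 0.1336]
ee_rot: [0.001, 0.512, 0.859, 0.001]
ft_force: [-0.9, 0.1, -0.8]
grip_width: 0.0088
grasp_force: 20.0
d [-1.234e-01  1.302e-01 -1.000e-04] rv [ 0.003 -0.001  0.545] pos [0.4358 0.0712 0.1336] w 0.0088 F 20.0 [-0.9  0.1 -0.8]
```

Converted, 0.1302 m / 0.5 = 0.2604, -0.07 m / 0.5 = -0.14, 0.545 rad / 3.1416 = 0.1735.

```bash
python3 drive.py '[[[-0.04, 0.04, 0], [0, 0, 0.0286], 0], [[-0.09, 0.094, 0], [0, 0, 0.0637], 0], [[-0.14, 0.148, 0], [0, 0, 0.0987], 0], [[-0.19, 0.2, 0], [0, 0, 0.1337], 0], [[-0.23, 0.244, 0], [0, 0, 0.1623], 0], [[-0.2468, 0.2604, 0], [0, 0, 0.1735], 0], [[-0.2468, 0.2604, 0], [0, 0, 0.1735], 0], [[-0.2468, 0.2604, 0], [0, 0, 0.1735], 0]]' 
python3 drive.py '[[[0, 0, 0.02], [0, 0, 0], 0], [[0, 0, 0.04], [0, 0, 0], 0], [[0, 0, 0.04], [0, 0, 0], 0], [[0, 0, 0.04], [0, 0, 0], 0]]' 
python3 go.py .6091 .0247 .079 87.2
```

```text
time_s: 10.47
position: [0.6072, 0.0239, 0.1305]
ee_rot: [-0.001, 0.724, 0.69, -0.002]
ft_force: [0.1, -1.1, -1.6]
grip_width: 0.0087
grasp_force: 20.0
time_s: 10.8
position: [0.6072, 0.0248, 0.1115]
ee_rot: [-0.001, 0.724, 0.69, -0.001]
ft_force: [-0.2, 0.5, -0.7]
grip_width: 0.009
grasp_force: 20.0
d [0.     0.002  0.0325] rv [-0.002 -0.     0.   ] pos [0.6072 0.0248 0.1115] w 0.009 F 20.0 [-0.2  0.5 -0.7]
```

Converted, 0.031 m / 0.5 = 0.062, 0.028 m / 0.5 = 0.056.

```bash
python3 drive.py '[[[0, 0.002, 0.02], [0, 0, 0], 0], [[0, 0.002, 0.04], [0, 0, 0], 0], [[0, 0.002, 0.056], [0, 0, 0], 0], [[0, 0.002, 0.062], [0, 0, 0], 0], [[0, 0.002, 0.062], [0, 0, 0], 0], [[0, 0.002, 0.062], [0, 0, 0], 0]]' 
python3 drive.py '[[[0, 0, 0.002], [0, 0, 0], 0], [[0, 0, 0.002], [0, 0, 0], 0]]'; python3 drive.py '[[[0, 0, 0.002], [0, 0, 0], 0], [[0, 0, 0.002], [0, 0, 0], 0]]' | grep -E 'pos|ft'
python3 go.py .6091 .0247 .078 87.2
```

```text
time_s: 11.3
position: [0.6095, 0.0241, 0.0813]
ee_rot: [-0.0, 0.724, 0.689, -0.0]
ft_force: [0.1, 0.7, -1.9]
grip_width: 0.0089
grasp_force: 20.0
time_s: 11.47
position: [0.6099, 0.0243, 0.0809]
ee_rot: [0.0, 0.724, 0.69, 0.0]
ft_force: [-0.3, 0.9, -1.2]
grip_width: 0.0091
grasp_force: 20.0
position: [0.6097, 0.0243, 0.0797]
ft_force: [0.2, -0.3, -2.3]
d [ 0.0003 -0.0006  0.0017] rv [ 0. -0. -0.] pos [0.6097 0.0243 0.0797] w 0.0091 F 20.0 [ 0.2 -0.3 -2.3]
```

Converted, 0.001 m / 0.5 = 0.002.

```bash
python3 drive.py '[[[0, 0, 0.002], [0, 0, 0], 0], [[0, 0, 0.002], [0, 0, 0], 0]]'|grep -E 'pos|ft'; python3 drive.py '[[[0, 0, 0.0016], [0, 0, 0], 0], [[0, 0, 0.0016], [0, 0, 0], 0]]' | grep -E 'pos|ft'
```

```text
position: [0.6096, 0.0243, 0.0786]
ft_force: [0.4, 1.0, -0.7]
position: [0.6098, 0.0243, 0.078]
ft_force: [-1.3, 0.6, 1.7]
```

Converted, 0.0007 m / 0.5 = 0.0014.

```bash
python3 drive.py '[[[0, 0, 0.0014], [0, 0, 0], 0], [[0, 0, 0.0014], [0, 0, 0], 0], [[0, 0, 0.0014], [0, 0, 0], 0.015], [[0, 0, 0.0014], [0, 0, 0], 0.02], [[0, 0, 0.0014], [0, 0, 0], 0.03], [[0, 0, 0.0014], [0, 0, 0], 0.05], [[0, 0, 0.0014], [0, 0, 0], 0.05], [[0, 0, 0.0014], [0, 0, 0], 0.05]]'
python3 drive.py '[[[0, 0, -0.04], [0, 0, 0], 0.05], [[0, 0, -0.1], [0, 0, 0], 0.05], [[0, 0, -0.18], [0, 0, 0], 0.05], [[0, 0, -0.18], [0, 0, 0], 0.05], [[0, 0, -0.18], [0, 0, 0], 0.05]]'
python3 go.py .4557 -.0732 .165 21.6
```

```text
time_s: 12.63
position: [0.6096, 0.0243, 0.077]
ee_rot: [-0.0, 0.724, 0.69, -0.0]
ft_force: [0.5, 0.6, 0.2]
grip_width: 0.0443
grasp_force: 0.0
time_s: 13.05
position: [0.6112, 0.0243, 0.1695]
ee_rot: [0.001, 0.724, 0.69, 0.002]
ft_force: [0.1, 0.5, -0.0]
grip_width: 0.0502
grasp_force: 0.0
d [-0.105  -0.1506  0.0036] rv [ 0.004 -0.004  1.145] pos [0.6112 0.0243 0.1695] w 0.0502 F 0.0 [ 0.1  0.5 -0. ]
```

Converted, -0.1506 m / 0.5 = -0.3012, -0.145 m / 0.5 = -0.29, 0.96 rad / 3.1416 = 0.3056.

```bash
python3 drive.py '[[[-0.03, -0.06, 0], [0, 0, 0.0382], 0.05], [[-0.06, -0.11, 0], [0, 0, 0.0764], 0.05], [[-0.09, -0.16, 0], [0, 0, 0.1146], 0.05], [[-0.12, -0.2, 0], [0, 0, 0.1528], 0.05], [[-0.15, -0.24, 0], [0, 0, 0.191], 0.05], [[-0.18, -0.27, 0], [0, 0, 0.2292], 0.05], [[-0.2, -0.29, 0], [0, 0, 0.2674], 0.05], [[-0.21, -0.3012, 0], [0, 0, 0.3056], 0.05]]'
python3 drive.py '[[[0, 0, 0], [0, 0, 0.0382], 0.05], [[0, 0, 0], [0, 0, 0.0589], 0.05], [[0, 0, 0], [0, 0, 0.0589], 0.05], [[0, 0, 0], [0, 0, 0.0589], 0.05], [[0, 0, 0], [0, 0, 0.0589], 0.05]]'
python3 go.py .4557 -.0732 .072 21.6
python3 -c "
from h import *
r=env.read_camera('wrist');cv2.imwrite('pics/w4.png',r['frame'])"
```

```text
time_s: 13.72
position: [0.4515, -0.0742, 0.166]
ee_rot: [-0.001, 0.962, 0.273, -0.001]
ft_force: [0.7, -0.5, -0.1]
grip_width: 0.0502
grasp_force: 0.0
time_s: 14.13
position: [0.4537, -0.073, 0.1666]
ee_rot: [0.0, 0.982, 0.188, -0.001]
ft_force: [-0.2, -0.4, 0.4]
grip_width: 0.0497
grasp_force: 0.0
d [0.0019 0.0009 0.0946] rv [-0.     0.001  0.002] pos [ 0.4537 -0.073   0.1666] w 0.0497 F 0.0 [-0.2 -0.4  0.4]
```

View pics/w4.png

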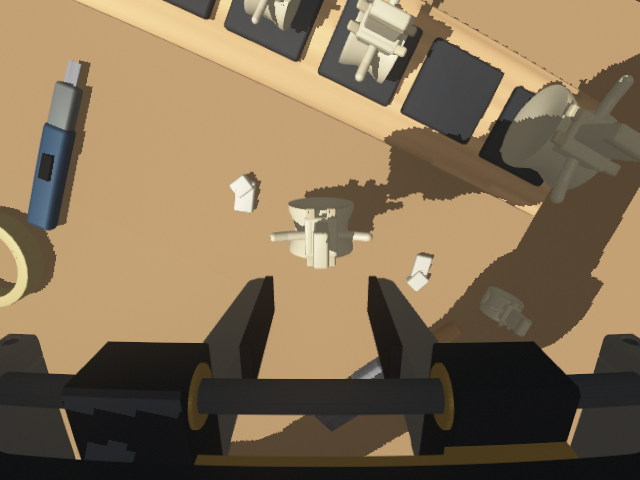

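Blade at (320,240), centred and aligned. The 50 and 42 stand upright on their pads at the top, about (380,45) and (270,10), and pad (452,90) is free next to end_large. I'll grip the 58.

Converted, 0.0945 m / 0.5 = 0.189, 0.083 m / 0.5 = 0.166.

```bash
python3 drive.py '[[[0.003, 0.001, 0.06], [0, 0, 0], 0.05], [[0.003, 0.001, 0.12], [0, 0, 0], 0.05], [[0.003, 0.001, 0.166], [0, 0, 0], 0.05], [[0.003, 0.001, 0.189], [0, 0, 0], 0.05], [[0.003, 0.001, 0.189], [0, 0, 0], 0.05], [[0.003, 0.001, 0.189], [0, 0, 0], 0.03], [[0.003, 0.001, 0.189], [0, 0, 0], 0.02], [[0.003, 0.001, 0.189], [0, 0, 0], 0.018]]' 15
python3 drive.py '[[[0, 0, 0], [0, 0, 0], 0], [[0, 0, 0], [0, 0, 0], 0], [[0, 0, 0], [0, 0, 0], 0], [[0, 0, 0], [0, 0, 0], 0], [[0, 0, 0], [0, 0, 0], 0], [[0, 0, 0], [0, 0, 0], 0]]' 25
python3 drive.py '[[[0, 0, -0.02], [0, 0, 0], 0], [[0, 0, -0.06], [0, 0, 0], 0], [[0, 0, -0.12], [0, 0, 0], 0], [[0, 0, -0.16], [0, 0, 0], 0], [[0, 0, -0.16], [0, 0, 0], 0], [[0, 0, -0.16], [0, 0, 0], 0]]' 
python3 go.py .6017 -.1346 .152 87.2
```

```text
time_s: 14.85
position: [0.4565, -0.0732, 0.0736]
ee_rot: [0.0, 0.982, 0.187, 0.001]
ft_force: [0.7, -0.3, -0.1]
grip_width: 0.032
grasp_force: 0.0
time_s: 15.35
position: [0.4559, -0.0729, 0.073]
ee_rot: [-0.0, 0.982, 0.187, 0.0]
ft_force: [-0.3, 0.7, 5.9]
grip_width: 0.0107
grasp_force: 25.0
time_s: 15.85
position: [0.4559, -0.0727, 0.1532]
ee_rot: [-0.0, 0.982, 0.188, 0.001]
ft_force: [0.0, -0.2, -2.5]
grip_width: 0.0107
grasp_force: 25.0
d [0.1127 0.1112 0.0014] rv [ 1.000e-03 -2.000e-03 -1.145e+00] pos [ 0.4559 -0.0727  0.1532] w 0.0107 F 25.0 [ 0.  -0.2 -2.5]
```

Converted, -0.94 rad / 3.1416 = -0.2992.

```bash
python3 drive.py '[[[0, 0, 0], [0, 0, -0.0318], 0], [[0, 0, 0], [0, 0, -0.07], 0], [[0, 0, 0], [0, 0, -0.1082], 0], [[0, 0, 0], [0, 0, -0.1464], 0], [[0, 0, 0], [0, 0, -0.1846], 0], [[0, 0, 0], [0, 0, -0.2228], 0], [[0, 0, 0], [0, 0, -0.261], 0], [[0, 0, 0], [0, 0, -0.2992], 0]]'|grep time
python3 drive.py '[[[0, 0, 0], [0, 0, -0.0382], 0], [[0, 0, 0], [0, 0, -0.0637], 0], [[0, 0, 0], [0, 0, -0.0653], 0], [[0, 0, 0], [0, 0, -0.0653], 0], [[0, 0, 0], [0, 0, -0.0653], 0]]' |grep time
python3 go.py .6017 -.1346 .152 87.2
```

```text
time_s: 16.52
time_s: 16.93
d [-0.0538  0.1497 -0.0004] rv [-0.002  0.    -0.003] pos [ 0.455  -0.0732  0.1518] w 0.0105 F 25.0 [-0.4  0.2 -2.6]
```

Now I'll move sideways first, then in over the pad.

Converted, 0.1497 m / 0.5 = 0.2994, 0.135 m / 0.5 = 0.27, -0.003 rad / 3.1416 = -0.001.

```bash
python3 drive.py '[[[-0.04, 0, 0], [0, 0, 0], 0], [[-0.09, 0.03, 0], [0, 0, 0], 0], [[-0.108, 0.09, 0], [0, 0, 0], 0], [[-0.108, 0.16, 0], [0, 0, 0], 0], [[-0.108, 0.22, 0], [0, 0, 0], 0], [[-0.108, 0.27, 0], [0, 0, 0], 0], [[-0.108, 0.2994, 0], [0, 0, -0.001], 0], [[-0.108, 0.2994, 0], [0, 0, -0.001], 0]]' |grep time
python3 drive.py '[[[0, 0, 0], [0, 0, 0], 0], [[0, 0, 0], [0, 0, 0], 0], [[0, 0, 0], [0, 0, 0], 0]]' |grep -E 'time|ft'
python3 go.py .6017 -.1346 .098 87.2
python3 -c "
from h import *
r=env.read_camera('wrist');cv2.imwrite('pics/w5.png',r['frame'])"
```

```text
time_s: 17.6
time_s: 17.85
ft_force: [-0.2, -0.1, -2.0]
d [-0.0002  0.0006  0.0544] rv [-0.001 -0.     0.002] pos [ 0.6012 -0.1344  0.1524] w 0.0106 F 25.0 [-0.2 -0.1 -2. ]
```

View pics/w5.png

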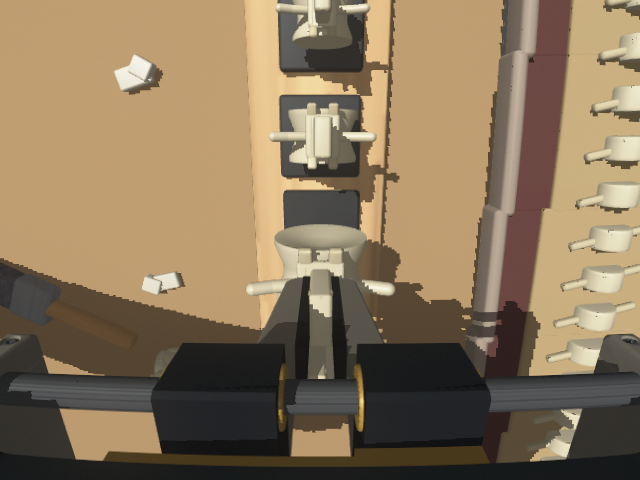

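The 58 is over its pad and in line with the placed 50 at (322,137). I'll lower it.

Converted, 0.052 m / 0.5 = 0.104, 0.049 m / 0.5 = 0.098.

```bash
python3 drive.py '[[[0, 0, 0.02], [0, 0, 0], 0], [[0, 0, 0.05], [0, 0, 0], 0], [[0, 0, 0.08], [0, 0, 0], 0], [[0, 0, 0.098], [0, 0, 0], 0], [[0, 0, 0.104], [0, 0, 0], 0], [[0, 0, 0.104], [0, 0, 0], 0], [[0, 0, 0.104], [0, 0, 0], 0]]' 
for k in 1; do python3 drive.py '[[[0, 0, 0.002], [0, 0, 0], 0], [[0, 0, 0.002], [0, 0, 0], 0]]' |grep -E 'pos|ft'; python3 drive.py '[[[0, 0, 0.002], [0, 0, 0], 0], [[0, 0, 0.002], [0, 0, 0], 0]]' | grep -E 'pos|ft';done
```

```text
time_s: 18.48
position: [0.6027, -0.1346, 0.1009]
ee_rot: [0.0, 0.723, 0.691, 0.0]
ft_force: [-0.5, 0.2, -2.0]
grip_width: 0.011
grasp_force: 25.0
position: [0.603, -0.1345, 0.1002]
ft_force: [-0.2, 0.2, -1.6]
position: [0.6027, -0.1344, 0.0988]
ft_force: [0.3, 0.5, -2.9]
```

Converted, 0.001 m / 0.5 = 0.002.

```bash
python3 drive.py '[[[0, 0, 0.002], [0, 0, 0], 0], [[0, 0, 0.002], [0, 0, 0], 0]]' |grep -E 'pos|ft'; python3 drive.py '[[[0, 0, 0.001], [0, 0, 0], 0], [[0, 0, 0.001], [0, 0, 0], 0]]' | grep -E 'pos|ft'
```

```text
position: [0.6028, -0.1344, 0.098]
ft_force: [-0.9, 0.8, 1.1]
position: [0.6028, -0.1345, 0.098]
ft_force: [-1.8, 0.6, 5.7]
```

Converted, -0.08 m / 0.5 = -0.16, -0.05 m / 0.5 = -0.1.

```bash
python3 drive.py '[[[0, 0, 0], [0, 0, 0], 0.015], [[0, 0, 0], [0, 0, 0], 0.02], [[0, 0, 0], [0, 0, 0], 0.03], [[0, 0, 0], [0, 0, 0], 0.05], [[0, 0, 0], [0, 0, 0], 0.05], [[0, 0, 0], [0, 0, 0], 0.05]]'
python3 drive.py '[[[0, 0, -0.04], [0, 0, 0], 0.05], [[0, 0, -0.1], [0, 0, 0], 0.05], [[0, 0, -0.16], [0, 0, 0], 0.05], [[0, 0, -0.16], [0, 0, 0], 0.05], [[0, 0, -0.16], [0, 0, 0], 0.05]]'|grep time
python3 go.py .4419 -.2765 .14 -2.5
```

```text
time_s: 19.65
position: [0.6025, -0.1344, 0.097]
ee_rot: [-0.0, 0.723, 0.691, -0.0]
ft_force: [0.7, -0.4, -0.9]
grip_width: 0.0452
grasp_force: 0.0
time_s: 20.07
d [-0.1491 -0.1552  0.0383] rv [ 0.003 -0.003  1.568] pos [ 0.6036 -0.1346  0.1789] w 0.0498 F 0.0 [-0.1 -0.5 -0.7]
```

Converted, -0.155 m / 0.5 = -0.31, -0.135 m / 0.5 = -0.27, 0.96 rad / 3.1416 = 0.3056.

```bash
python3 drive.py '[[[-0.04, -0.04, 0], [0, 0, 0.0382], 0.05], [[-0.08, -0.08, 0], [0, 0, 0.0764], 0.05], [[-0.12, -0.12, 0], [0, 0, 0.1146], 0.05], [[-0.16, -0.16, 0], [0, 0, 0.1528], 0.05], [[-0.2, -0.2, 0], [0, 0, 0.191], 0.05], [[-0.24, -0.24, 0], [0, 0, 0.2292], 0.05], [[-0.27, -0.28, 0], [0, 0, 0.2674], 0.05], [[-0.298, -0.31, 0], [0, 0, 0.3056], 0.05]]'|grep time
python3 drive.py '[[[0, 0, 0], [0, 0, 0.0382], 0.05], [[0, 0, 0.02], [0, 0, 0.0764], 0.05], [[0, 0, 0.04], [0, 0, 0.1146], 0.05], [[0, 0, 0.06], [0, 0, 0.1528], 0.05], [[0, 0, 0.076], [0, 0, 0.191], 0.05], [[0, 0, 0.076], [0, 0, 0.1935], 0.05], [[0, 0, 0.076], [0, 0, 0.1935], 0.05], [[0, 0, 0.076], [0, 0, 0.1935], 0.05]]'|grep time
python3 go.py .4419 -.2765 .043 -2.5
python3 -c "
from h import *
r=env.read_camera('wrist');cv2.imwrite('pics/w6.png',r['frame'])"
```

```text
time_s: 20.73
time_s: 21.4
d [0.0014 0.0004 0.0959] rv [0.    0.001 0.003] pos [ 0.4406 -0.2761  0.1389] w 0.0504 F 0.0 [-1.4 -0.   0.7]
```

View pics/w6.png

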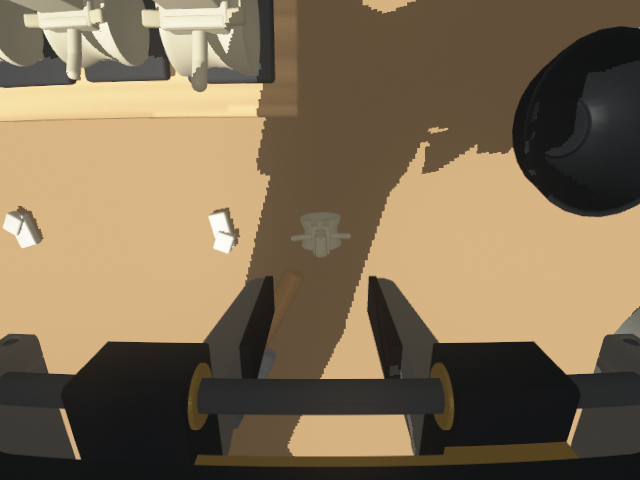

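The small blade, at (320,240), is centred. The trowel handle at (275,320) stays below the fingertips. I'll descend and grip.

Converted, 0.0955 m / 0.5 = 0.191, 0.084 m / 0.5 = 0.168.

```bash
python3 drive.py '[[[0.0014, 0, 0.06], [0, 0, 0], 0.05], [[0.0014, 0, 0.12], [0, 0, 0], 0.05], [[0.0014, 0, 0.168], [0, 0, 0], 0.05], [[0.0014, 0, 0.191], [0, 0, 0], 0.05], [[0.0014, 0, 0.191], [0, 0, 0], 0.05], [[0.0014, 0, 0.191], [0, 0, 0], 0.03], [[0.0014, 0, 0.191], [0, 0, 0], 0.02], [[0.0014, 0, 0.191], [0, 0, 0], 0.016]]' 12
python3 drive.py '[[[0, 0, 0], [0, 0, 0], 0], [[0, 0, 0], [0, 0, 0], 0], [[0, 0, 0], [0, 0, 0], 0], [[0, 0, 0], [0, 0, 0], 0], [[0, 0, 0], [0, 0, 0], 0], [[0, 0, 0], [0, 0, 0], 0]]' 20
python3 drive.py '[[[0, 0, -0.02], [0, 0, 0], 0], [[0, 0, -0.06], [0, 0, 0], 0], [[0, 0, -0.12], [0, 0, 0], 0], [[0, 0, -0.18], [0, 0, 0], 0], [[0, 0, -0.24], [0, 0, 0], 0], [[0, 0, -0.24], [0, 0, 0], 0], [[0, 0, -0.24], [0, 0, 0], 0]]' 
python3 go.py .6132 .1046 .163 87.2
```

```text
time_s: 22.12
position: [0.4425, -0.2767, 0.045]
ee_rot: [0.0, 1.0, -0.022, 0.001]
ft_force: [-0.3, -0.1, 0.0]
grip_width: 0.0321
grasp_force: 0.0
time_s: 22.62
position: [0.4418, -0.2761, 0.0439]
ee_rot: [-0.0, 1.0, -0.022, 0.0]
ft_force: [-0.6, 1.1, 4.5]
grip_width: 0.008
grasp_force: 20.0
time_s: 23.2
position: [0.4423, -0.2763, 0.165]
ee_rot: [0.0, 1.0, -0.021, 0.002]
ft_force: [0.4, 0.4, -1.2]
grip_width: 0.0081
grasp_force: 20.0
d [ 0.1544 -0.3879  0.0024] rv [ 0.003 -0.002 -1.565] pos [ 0.4423 -0.2763  0.165 ] w 0.0081 F 20.0 [ 0.4  0.4 -1.2]
```

The rows are not in the units I measure in: shifts go in shares of 0.5 m and turns go in shares of pi rad. I convert before sending: -0.255 m / 0.5 = -0.51, -0.22 m / 0.5 = -0.44, -0.94 rad / 3.1416 = -0.2992.

```bash
python3 drive.py '[[[0.02, -0.03, 0], [0, 0, -0.0318], 0], [[0.04, -0.09, 0], [0, 0, -0.07], 0], [[0.06, -0.16, 0], [0, 0, -0.1082], 0], [[0.06, -0.23, 0], [0, 0, -0.1464], 0], [[0.06, -0.3, 0], [0, 0, -0.1846], 0], [[0.06, -0.37, 0], [0, 0, -0.2228], 0], [[0.06, -0.44, 0], [0, 0, -0.261], 0], [[0.06, -0.51, 0], [0, 0, -0.2992], 0]]'|grep time
python3 go.py .5 .1046 .163 87.2
```

```text
time_s: 23.87
d [ 0.1102 -0.0629 -0.0005] rv [-0.002  0.001 -0.619] pos [ 0.4811 -0.0209  0.1625] w 0.0083 F 20.0 [ 0.2  0.6 -0.7]
```

Converted, 0.11 m / 0.5 = 0.22, 0.1 m / 0.5 = 0.2, -0.615 rad / 3.1416 = -0.1958.

```bash
python3 drive.py '[[[0.06, -0.03, 0], [0, 0, -0.0382], 0], [[0.11, -0.06, 0], [0, 0, -0.0764], 0], [[0.16, -0.09, 0], [0, 0, -0.1146], 0], [[0.2, -0.11, 0], [0, 0, -0.1528], 0], [[0.22, -0.124, 0], [0, 0, -0.191], 0], [[0.22, -0.124, 0], [0, 0, -0.1958], 0], [[0.22, -0.124, 0], [0, 0, -0.1958], 0], [[0.22, -0.124, 0], [0, 0, -0.1958], 0]]'|grep time
python3 go.py .6132 .1046 .13 87.2
```

```text
time_s: 24.53
d [0.0113 0.1107 0.0328] rv [-0.001  0.001 -0.015] pos [0.5021 0.1004 0.1629] w 0.0082 F 20.0 [ 0.2 -0.6  0.2]
```

Converted, 0.1107 m / 0.5 = 0.2214, 0.105 m / 0.5 = 0.21, -0.015 rad / 3.1416 = -0.0048.

```bash
python3 drive.py '[[[0.01, 0.04, 0], [0, 0, -0.0048], 0], [[0.0226, 0.1, 0], [0, 0, -0.0048], 0], [[0.0226, 0.17, 0], [0, 0, -0.0048], 0], [[0.0226, 0.21, 0.02], [0, 0, -0.0048], 0], [[0.0226, 0.2214, 0.05], [0, 0, -0.0048], 0], [[0.0226, 0.2214, 0.066], [0, 0, -0.0048], 0], [[0.0226, 0.2214, 0.066], [0, 0, -0.0048], 0], [[0.0226, 0.2214, 0.066], [0, 0, -0.0048], 0]]'|grep time
python3 drive.py '[[[0, 0, 0], [0, 0, 0], 0], [[0, 0, 0], [0, 0, 0], 0]]'|grep time
python3 go.py .6132 .1046 .0685 87.2
```

```text
time_s: 25.2
time_s: 25.37
d [-0.0023 -0.0006  0.0631] rv [ 0.001 -0.001  0.004] pos [0.6138 0.1068 0.1316] w 0.0079 F 20.0 [ 0.6 -0.2 -0.2]
```

Converted, 0.06 m / 0.5 = 0.12, 0.055 m / 0.5 = 0.11.

```bash
python3 drive.py '[[[-0.004, 0, 0.03], [0, 0, 0], 0], [[-0.004, 0, 0.06], [0, 0, 0], 0], [[-0.004, 0, 0.09], [0, 0, 0], 0], [[-0.004, 0, 0.11], [0, 0, 0], 0], [[-0.004, 0, 0.12], [0, 0, 0], 0], [[-0.004, 0, 0.12], [0, 0, 0], 0], [[-0.004, 0, 0.12], [0, 0, 0], 0]]' 
python3 drive.py '[[[0, 0, 0.002], [0, 0, 0], 0], [[0, 0, 0.002], [0, 0, 0], 0]]' |grep -E 'pos|ft'; python3 drive.py '[[[0, 0, 0.002], [0, 0, 0], 0], [[0, 0, 0.002], [0, 0, 0], 0]]' | grep -E 'pos|ft'
```

```text
time_s: 25.95
position: [0.6141, 0.1048, 0.0712]
ee_rot: [0.0, 0.722, 0.691, 0.0]
ft_force: [-0.7, -0.1, -0.2]
grip_width: 0.0084
grasp_force: 20.0
position: [0.6143, 0.1048, 0.0703]
ft_force: [0.0, 0.2, -1.2]
position: [0.6142, 0.1048, 0.069]
ft_force: [0.4, 0.0, 0.0]
```

Converted, 0.0005 m / 0.5 = 0.001.

```bash
python3 drive.py '[[[0, 0, 0.001], [0, 0, 0], 0], [[0, 0, 0.001], [0, 0, 0], 0]]' |grep -E 'pos|ft'; python3 drive.py '[[[0, 0, 0.001], [0, 0, 0], 0], [[0, 0, 0.001], [0, 0, 0], 0]]' | grep -E 'pos|ft'
```

```text
position: [0.6142, 0.1048, 0.069]
ft_force: [-1.4, 0.6, 4.8]
position: [0.6143, 0.1048, 0.0689]
ft_force: [-1.5, 0.0, 8.9]
```

Seated. I'll release, rise and back away for a check.

Converted, -0.3 m / 0.5 = -0.6, -0.28 m / 0.5 = -0.56.

```bash
python3 drive.py '[[[0, 0, 0], [0, 0, 0], 0.015], [[0, 0, 0], [0, 0, 0], 0.02], [[0, 0, 0], [0, 0, 0], 0.03], [[0, 0, 0], [0, 0, 0], 0.05], [[0, 0, 0], [0, 0, 0], 0.05], [[0, 0, 0], [0, 0, 0], 0.05]]'
python3 drive.py '[[[0, 0, -0.04], [0, 0, 0], 0.05], [[0, 0, -0.1], [0, 0, 0], 0.05], [[0, 0, -0.18], [0, 0, 0], 0.05], [[0, 0, -0.24], [0, 0, 0], 0.05], [[0, 0, -0.3], [0, 0, 0], 0.05], [[0, 0, -0.3], [0, 0, 0], 0.05]]'|grep time
python3 drive.py '[[[-0.08, -0.04, 0], [0, 0, 0], 0.05], [[-0.16, -0.08, 0], [0, 0, 0], 0.05], [[-0.24, -0.12, 0], [0, 0, 0], 0.05], [[-0.32, -0.16, 0], [0, 0, 0], 0.05], [[-0.4, -0.2, 0], [0, 0, 0], 0.05], [[-0.48, -0.24, 0], [0, 0, 0], 0.05], [[-0.56, -0.28, 0], [0, 0, 0], 0.05], [[-0.6, -0.32, 0], [0, 0, 0], 0.05]]'
python3 drive.py '[[[0, 0, 0], [0, 0, 0], 0.05], [[0, 0, 0], [0, 0, 0], 0.05], [[0, 0, 0], [0, 0, 0], 0.05], [[0, 0, 0], [0, 0, 0], 0.05]]'
python3 -c "
from h import *
r=env.read_camera('top');f=r['frame'];cv2.imwrite('pics/t7.png',cv2.resize(f[140:260,170:500],None,fx=2.4,fy=2.4,interpolation=cv2.INTER_CUBIC));cv2.imwrite('pics/s7.png',env.read_camera('scene')['frame'])"
```

```text
time_s: 27.12
position: [0.6137, 0.1047, 0.0674]
ee_rot: [-0.0, 0.723, 0.691, -0.0]
ft_force: [-0.6, 0.5, 0.3]
grip_width: 0.0445
grasp_force: 0.0
time_s: 27.62
time_s: 28.28
position: [0.4447, -0.1843, 0.2176]
ee_rot: [0.001, 0.723, 0.691, 0.0]
ft_force: [0.6, -0.7, 0.2]
grip_width: 0.0503
grasp_force: 0.0
time_s: 28.62
position: [0.4463, -0.181, 0.2174]
ee_rot: [-0.0, 0.722, 0.692, 0.0]
ft_force: [-0.1, -0.5, -0.1]
grip_width: 0.0501
grasp_force: 0.0
```

View pics/t7.png

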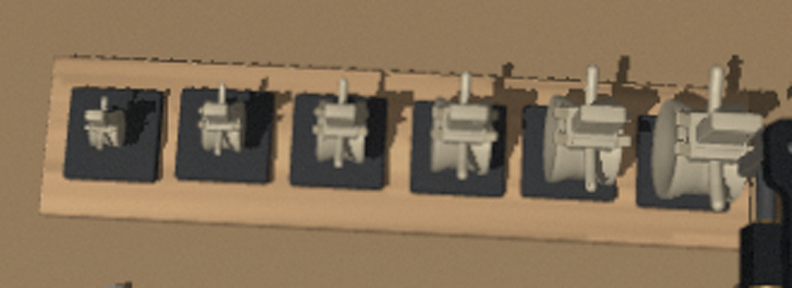

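View pics/s7.png

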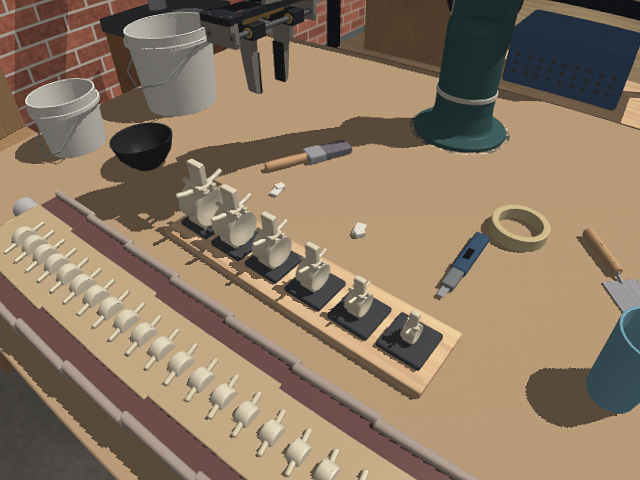

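All four stand upright, in order, along the row. As a last check, I'll compare the blade-top positions in the top crop, (228,118), (347,116), (472,117) and (600,122), with the pad centres.

```bash
python3 - <<'E'
from h import *
r=env.read_camera("top")
for p,h,t in zip([(228,118),(347,116),(472,117),(600,122)],[.089,.101,.113,.125],[(.6132,.1046),(.6091,.0247),(.6048,-.0566),(.6017,-.1346)]):
    w=onz(r,((np.array(p)+.5)/2.4-.5+(170,140)),h)[0,:2];print(np.round(w,4),np.round((w-t)*1000,1))
E
```

```text
[0.6087 0.095 ] [-4.5 -9.6]
[0.6069 0.019 ] [-2.2 -5.7]
[ 0.6034 -0.0579] [-1.4 -1.3]
[ 0.5977 -0.1343] [-4.   0.3]
```

The 34 reads 9.6 mm off in y, which may just be my rough pixel reading. I'll enlarge it.

```bash
python3 - <<'E'
from h import *
f=env.read_camera("top")["frame"]
g=f[170:225,236:336];cv2.imwrite("pics/z8.png",cv2.resize(g,None,fx=8,fy=8,interpolation=cv2.INTER_CUBIC))
E
```

```text
(no output)
```

View pics/z8.png

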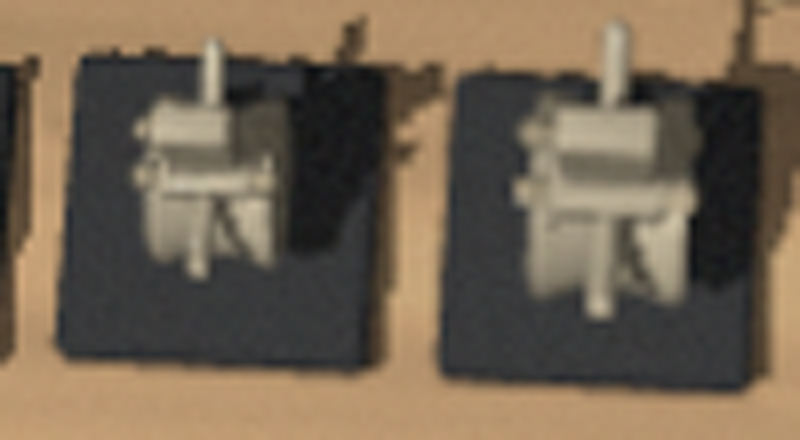

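```bash
python3 - <<'E'
from h import *
r=env.read_camera("top")
for p,h,t in zip([(259.4,185.6),(311.5,185.8)],[.089,.101],[(.6132,.1046),(.6091,.0247)]):
    w=onz(r,p,h)[0,:2];print(np.round(w,4),np.round((w-t)*1000,1))
E
python3 -c "
from cell import env
print(env.close_job())"
```

```text
[0.6138 0.1033] [ 0.6 -1.3]
[0.6104 0.0232] [ 1.3 -1.5]
the job is handed in; nothing more can be done
None
```

The job is handed in with the four vertebrae standing upright and released in falling size order, at about 29 s of the 115 s; by the last camera check they are within about 5 mm of their pad centres, but `env.close_job()` returned no verdict.

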